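Weigh the tall shelf bracket on the spring scale

ROBOT

A 7-joint arm with a two-finger parallel gripper is mounted at the origin on the work surface. World frame = base frame: x ahead of the robot, y to its left, z up, the work surface at z = 0. Lengths are in m, angles in rad, forces in N, time in s.
With the tool pointing down it reaches from about 0.4 to 0.85 m from the base axis. Payload 6.9 kg.
Tool frame: the origin (TCP) lies between the finger pads; the fingertips stand 19 mm ahead of it and the grasp point (between the pads) is the TCP; z points along the fingers, y is the line along which they close (so a half turn about z gives the same grasp; the last joint's range is limited). The gripper opens to 85 mm and grips with 20 to 120 N. Pads are 22 mm wide; open, the fingers measure 114 mm over their backs; the gripper's body (76 mm by 85 mm) begins 54 mm behind the grasp point. The pads swing forward as they close: fully open they stand 13 mm farther back than shut.
Start: joints at [0.105, 0.507, -0.238, 1.5, 0.126, 1.149, -0.155], TCP at [0.625, -0, 0.25] pointing down, gripper open.
Joint ranges: [-3.08, 3.08], [-0.24, 2.05], [-1.43, 1.35], [0, 2.5], [-1.52, 4.66], [0.17, 1.96], [-2.89, 2.89]. Speed limits (rad/s): [2.39, 2.39, 3.14, 3.14, 3.14, 3.14, 3.14].

INTERFACE

Orientations are given as a 3x3 rotation matrix whose columns are the frame's x, y, z axes.
In Python, from station import observe, read_camera, finish_job gives the robot as it stands.
- The arm moves only by the tool apply_moves, never from a script. Its argument "moves" is a list of rows, each a list of 3 entries, a list of its own where there are three numbers: the opening, from -1 (shut) to 1 (fully open), then the shift along the world's x, y, z as a fraction of full scale, then the turn about the world's z as a fraction of full scale. In form: [[gripper, [tx, ty, tz], turn], ...]. A call has 1 to 5 rows; each row is the pose to reach, as a shift and turn from the pose commanded when the call began; what a row does not reach only later rows make up. Full scale, the value 1, is 0.2 m for a shift and 60 degrees for a turn. A row lasts 1/12 s, in which the tool goes at most 41.7 mm and 7.16 degrees, less where a joint would pass 70% of its speed; a pose out of reach is approached as far as the arm can. A call with a number of a shift or a turn outside -1 to 1 is refused whole. A call with a gripper value outside its range is refused whole. The fingers move at their own pace and stop on an object; "squeeze" is the grip in N (left out, the last holds). Time passes only in rows, so rows that repeat a pose let the fingers close. It gives the time, the measured TCP pose, the force, the opening and the grip force at its end, in the units of the state.
- observe(): the state, without advancing time (a new reading comes with each control period).
- read_camera(name): name is "scene" or "side" or "wrist"; returns a dict with "frame" (400x640x3 uint8, blue, green, red), "range_z" (400x640 float32, m along the optical axis (not along the pixel's ray), 0 where there is no reading), "fx", "fy", "cx", "cy" (pixels), "R" (3x3) and "t" (3): a world point X has camera coordinates R X + t. Camera axes: x right, y down, z forward; pixel columns grow to the right and rows downward; lengths in m; the calibration is good to about 2 mm. The wrist camera is an equidistant fisheye: a pixel r from the principal point sees the ray r / f radians off the axis. A picture is of the moment at which its call begins.
- finish_job(): hands the job in; it is judged then, once.
The state is a dict: "time_s": time; "qpos": joint angles; "dq": joint speeds; "joint_efforts": joint torques, N m; "eef_pos": TCP position; "tool_rot": TCP orientation; "wrist_force": force on the tool from outside, world axes, zero at the start; "wrist_torque": the same for the moment, N m; "grip_width": finger opening in m; "grasp_force": force on a finger pad.
Only numpy, scipy, OpenCV 4.12 (cv2) and the standard library are available. Lean on these libraries where they do the work, as an engineer would, in place of code of your own. Each camera call takes 0.05 s, during which the arm holds its last target. There are 200 camera calls.

TASK

Before the folding shelf is refitted, its tall bracket has to be weighed: hang the taller of the two eye brackets by its eye on the hook of the spring scale, gently, so that the hook never goes down near its bottom stop, then let go and wait until it hangs still so that the scale can be read. Leave the short bracket standing where it is.

Things in the scene. Friction and masses are not known exactly. Their poses are not given: they have to be found in the camera images.
- tall_bracket: Part to weigh: grey cast bracket, 122 mm tall, about 0.55 kg, standing loose. Foot plate 76 (x) x 56 (y) x 8 mm; on its middle an upright lug 46 wide (x), 14 thick (y). Through it along y the eye: 28 wide (x), from z = 50 to a roof-shaped top, 90 at the sides, 98 in the middle; solid above. Origin: centre of the foot's underside, z up; the same when turned half round.
- short_bracket: Bystander, leave alone: the same kind of bracket but only 82 mm tall (eye from 30 to 64 mm), loose, 0.4 kg. Origin at the centre of its foot's underside, axes as for the tall one.
- hook_seat (a point): Dip of the hook, on the centre line of its 8 mm bar, 175 mm above the sill when empty. z up; free end points to -x: it ends at x = -28 mm, 14 mm higher. To +x the bar rises 12 mm by x = 30, then runs level to a block at x = 111. Post from x = 128, 60 mm wide, top 270 mm above the sill. A foot 12 mm high from x = 40 on. A hung bracket slides into the dip, its origin about 92 mm below.
- scale_hook (a joint): Travel of the scale's hook straight down, m: 0 empty, stop at 0.06. Spring 240 N/m, so the tall bracket draws it to 0.018 to 0.026; the damped bobbing dies out in about a second.
There are look-alikes about, which are no part of the job. Leave any purple or yellow look-alike of the tall_bracket alone.

How it is judged:
At the end, for the whole second after the job is handed in: The tall bracket hangs by its eye in the dip of the hook (origin within 20 mm of the seat in the seat's x and y, 75 to 105 mm below it), upright within 0.2 rad, hook drawn down over 12 mm, all at rest: hook under 10 mm/s, bracket under 20 mm/s and 0.2 rad/s (x of tall_bracket in the frame of hook_seat between -0.02 and 0.02 m and y of tall_bracket in the frame of hook_seat between -0.02 and 0.02 m and z of tall_bracket in the frame of hook_seat between -0.105 and -0.075 m and angle between tall_bracket's own z axis and vertical below 0.2 rad and value of joint scale_hook above 0.012 m and velocity of joint scale_hook between -0.01 and 0.01 m/s and linear speed of tall_bracket below 0.02 m/s and angular speed of tall_bracket below 0.2 rad/s); the robot touches nothing.
It fails at once if the hook is pulled or dropped down near its bottom stop (more than 50 mm of its 60 mm travel) (value of joint scale_hook above 0.05 m).
It fails at once if the short bracket is moved more than 30 mm from where it stood (distance of short_bracket from where it was at the start of the episode above 0.03 m).
It also fails if it takes over 48 s, if anything falls off the work surface, if the arm or the gripper's body presses on something with over 40 N, if the wrist force passes 120 N, or if a joint passes its speed limit or range.

## Working session

There is one attempt and no reset: what is moved stays moved. The work goes in short steps, Python scripts to look and compute and a tool call to move; the robot and the scene stay as the last step left them, time stands still between calls to the robot, and variables do not carry over. Pictures are saved under pics/ and viewed, at most 10 in all, crops included, and the job is handed in when it is done.

Besides the shell and the picture viewer there is one more tool, called as name(argument=value, ...) on one line, values as JSON. apply_moves: Moves the arm, as the interface text tells. Its arguments: {"type":"object","properties":{"moves":{"type":"array"},"squeeze":{"type":"number"}},"required":["moves"]}

```bash
mkdir -p pics
python3 - <<'E'
from station import *
import cv2,numpy as np,pickle
d={}
for n in("scene","side"):
    c=read_camera(n);d[n]=c
    print(n,c["fx"],c["cx"],c["cy"],np.round(c["R"],3).tolist(),np.round(c["t"],3))
    cv2.imwrite(f"pics/{n}0.png",c["frame"])
pickle.dump(d,open("d0.pkl","wb"))
print(observe()["time_s"])
E
```

```text
scene 434.533274293091 324.3606919292459 199.05795761224923 [[0.346, 0.938, -0.01], [0.602, -0.23, -0.765], [-0.72, 0.259, -0.644]] [-0.204 -0.184  1.381]
side 425.0082126594924 316.63191782117127 197.24346141152688 [[-0.988, -0.152, -0.019], [-0.097, 0.713, -0.695], [0.119, -0.685, -0.719]] [0.508 0.091 1.012]
0.1
```

View pics/scene0.png

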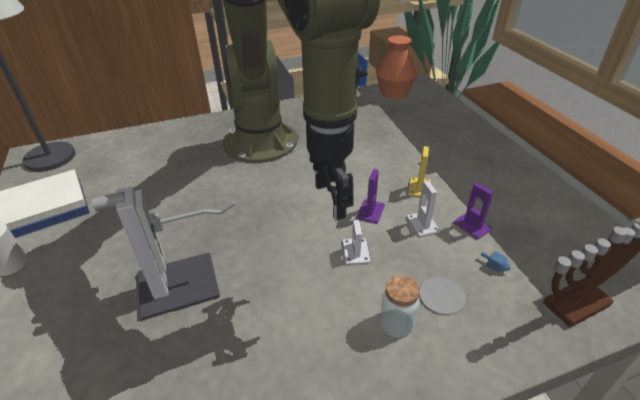

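View pics/side0.png

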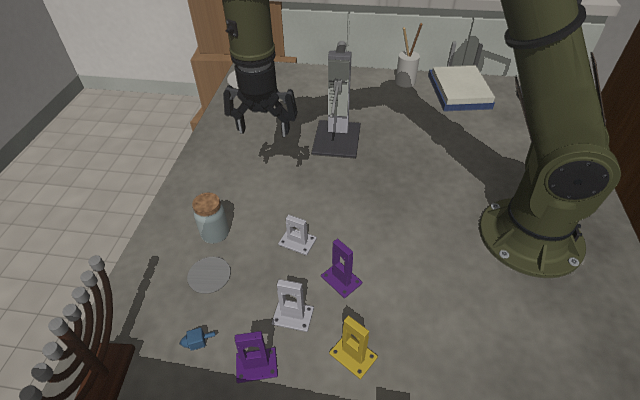

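Scene view: candidates for the tall bracket are the grey ones at (425,210) and (356,243), purple ones at (372,195) and (478,212), and a yellow one at (420,173). The grey (425,210), side view (292,305), is the taller grey one, so it fits. The short one is at (356,243), side view (297,235). The scale is at (160,240) with its hook tip near (233,205). I'll confirm in one crop and measure.

```bash
cat > h.py <<'E'
import numpy as np,cv2
def cloud(c):
    v,u=np.mgrid[:400,:640];z=c["range_z"]
    P=np.stack([(u-c["cx"])/c["fx"]*z,(v-c["cy"])/c["fy"]*z,z],-1)
    W=(P-c["t"])@c["R"]; W[z==0]=np.nan
    return W
def px(c,X):
    p=c["R"]@np.array(X)+c["t"];return c["fx"]*p[0]/p[2]+c["cx"],c["fy"]*p[1]/p[2]+c["cy"]
def ray(c,u,v):
    d=np.array([(u-c["cx"])/c["fx"],(v-c["cy"])/c["fy"],1])
    return -c["R"].T@c["t"], c["R"].T@d
def tri(c1,p1,c2,p2):
    o1,d1=ray(c1,*p1);o2,d2=ray(c2,*p2)
    s=np.linalg.lstsq(np.stack([d1,-d2],1),o2-o1,rcond=None)[0]
    a,b=o1+s[0]*d1,o2+s[1]*d2
    return (a+b)/2,np.linalg.norm(a-b)
E
python3 - <<'E'
import pickle,numpy as np,cv2
from h import *
d=pickle.load(open("d0.pkl","rb"))
cr=lambda n,x,y,w,h,k:cv2.resize(d[n]["frame"][y:y+h,x:x+w],None,fx=k,fy=k,interpolation=cv2.INTER_CUBIC)
a=cr("scene",335,170,110,100,3.6)[:300];
a=cr("scene",335,175,110,100,3.6)
b=cr("side",260,205,110,130,2.77)
c=cr("scene",90,180,160,130,2.4)
e=cr("side",300,30,80,130,2.4)
im=np.zeros((600,800,3),np.uint8)
for (p,x,y) in((c,0,0),(e,400,0),(a[:288],0,312),(b[:,:],420,0+240)):
    h=min(p.shape[0],600-y);w=min(p.shape[1],800-x);im[y:y+h,x:x+w]=p[:h,:w]
cv2.imwrite("pics/crop1.png",im)
for n,boxes in(("scene",((400,175,445,245),(338,215,374,268))),("side",((268,275,318,333),(275,210,320,257)))):
    c=d[n];W=cloud(c);hsv=cv2.cvtColor(c["frame"],cv2.COLOR_BGR2HSV)
    for x0,y0,x1,y1 in boxes:
        m=np.zeros((400,640),bool);m[y0:y1,x0:x1]=1
        m&=(hsv[...,1]<50)&(W[...,2]>.004)&(W[...,2]<.2)
        P=W[m];f=P[P[:,2]<.014];l=P[P[:,2]>.03]
        print(n,len(P),"zmax",np.percentile(P[:,2],[50,98,100]).round(3))
        for q in(f,l):
            (r)=cv2.minAreaRect((q[:,:2]*1000).astype(np.float32));print("  n",len(q),np.round(r[0],1),np.round(r[1],1),round(r[2],1))
# scale
for n,(x0,y0,x1,y1) in(("scene",(85,180,240,315)),("side",(308,35,365,160))):
    c=d[n];W=cloud(c)
    P=W[y0:y1,x0:x1].reshape(-1,3);P=P[np.isfinite(P[:,0])]
    print(n,"top",P[P[:,2]>.2].min(0).round(3),P[P[:,2]>.2].max(0).round(3),P[:,2].max())
    f=P[(P[:,2]>.006)&(P[:,2]<.018)];r=cv2.minAreaRect((f[:,:2]*1000).astype(np.float32));print(" foot",np.round(r[0],1),np.round(r[1],1),round(r[2],1))
W=cloud(d["scene"])
for u in range(150,238,6):
    col=W[195:225,u];ok=np.where((col[:,2]>.13)&(col[:,2]<.24))[0]
    if len(ok):print(u,ok.min()+195,ok.max()+195,col[ok].mean(0).round(3))
E
```

```text
scene 911 zmax [0.042 0.121 0.122]
  n 328 [461.6 308.6] [ 72.4 216.3] 68.1
  n 511 [520.7 285.2] [17.3 51.3] 86.5
scene 722 zmax [0.008 0.082 0.083]
  n 439 [508.5 104.4] [ 56. 159.] 73.6
  n 224 [546.9  93.4] [14.2 48.7] 74.6
side 1386 zmax [0.031 0.123 0.125]
  n 599 [516.3 255.8] [122.9  76.3] 84.6
  n 697 [519.7 287.8] [16.9 46.8] 86.1
side 858 zmax [0.015 0.083 0.086]
  n 421 [545.   92.7] [75.3 83.7] 85.5
  n 329 [546.5  96.7] [16.5 47.6] 75.1
scene top [ 0.47 -0.39  0.2 ] [ 0.534 -0.296  0.271] 0.2705245140673958
 foot [ 347.8 -353.3] [490.6 184.3] 17.7
side top [ 0.47 -0.39  0.2 ] [ 0.53  -0.292  0.271] 0.2714834682591693
 foot [ 533.  -591.1] [226.7 756.6] 7.7
150 215 224 [ 0.502 -0.312  0.197]
156 213 224 [ 0.505 -0.301  0.199]
162 220 223 [ 0.504 -0.293  0.188]
168 218 221 [ 0.503 -0.282  0.189]
174 217 220 [ 0.502 -0.271  0.187]
180 215 219 [ 0.502 -0.26   0.187]
186 214 217 [ 0.503 -0.249  0.188]
192 212 216 [ 0.503 -0.237  0.188]
198 211 214 [ 0.503 -0.226  0.189]
204 210 213 [ 0.504 -0.215  0.189]
210 210 213 [ 0.503 -0.204  0.184]
216 210 213 [ 0.502 -0.193  0.18 ]
222 209 213 [ 0.504 -0.181  0.179]
228 205 209 [ 0.502 -0.168  0.184]
234 202 205 [ 0.502 -0.156  0.189]
```

View pics/crop1.png

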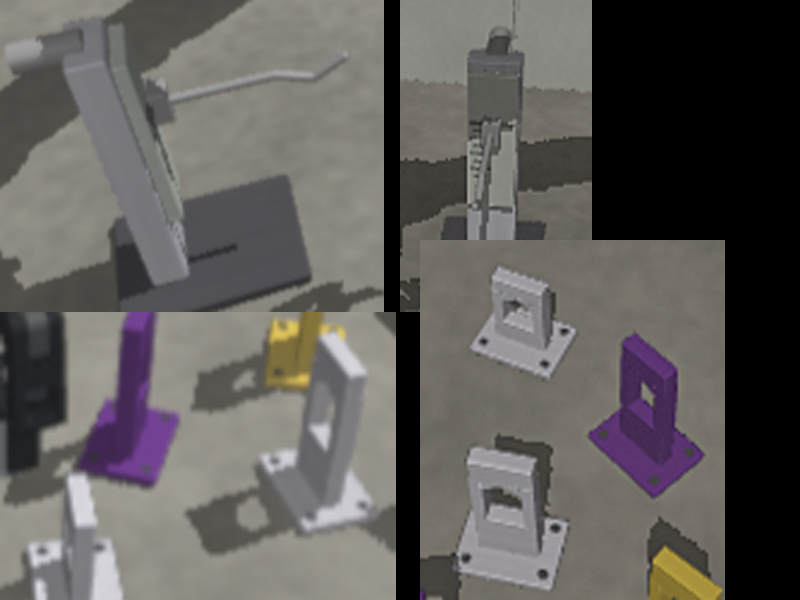

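The crop confirms it: the grey bracket at (425,210) is the tall one (top at 0.122 m in both views) and the other grey one is 0.082 m tall. The lug centre is near (0.520, 0.2865), with its width along x turned about -3.7°. The hook bar runs along world y at x = 0.503, with the dip near y = -0.184 and the tip at -0.156. Next I check clearances and triangulate the hook tip and bracket top.

Run:
```python
import pickle,numpy as np,cv2
from h import *
from station import observe
d=pickle.load(open("d0.pkl","rb"))
s=observe();print(np.round(s["tool_rot"],3).tolist(),s["eef_pos"],s["qpos"])
for n in d:
    c=d[n];W=cloud(c);hsv=cv2.cvtColor(c["frame"],cv2.COLOR_BGR2HSV)
    for nm,lo,hi in(("purple",135,155),("yellow",18,32)):
        m=((hsv[...,0]>lo)&(hsv[...,0]<hi)&(hsv[...,1]>110)&(W[...,2]>.03)&(W[...,2]<.16)).astype(np.uint8)
        k,L,st,_=cv2.connectedComponentsWithStats(m)
        for i in range(1,k):
            if st[i,4]>80:
                P=W[L==i];print(n,nm,np.percentile(P,[1,50,99],axis=0).round(3).tolist())
    # tall top plane centre; pixel of it
    P=W[170:335,265:450].reshape(-1,3)
    q=P[(abs(P[:,0]-.52)<.04)&(abs(P[:,1]-.287)<.03)&(P[:,2]>.119)]
    r=cv2.minAreaRect((q[:,:2]*1000).astype(np.float32));print(n,"top",len(q),np.round(q.mean(0),4),r)
    P=W.reshape(-1,3)
    q=P[(abs(P[:,0]-.503)<.02)&(P[:,1]>-.23)&(P[:,1]<-.14)&(P[:,2]>.16)&(P[:,2]<.2)]
    print(n,"hook",len(q))
    for y in np.arange(-.225,-.14,.01):
        w=q[abs(q[:,1]-y)<.005]
        if len(w):print("  ",round(y,3),np.median(w,0).round(4),w[:,1].max().round(4))
```

```text
[[0.0, 1.0, -0.002], [1.0, -0.0, -0.0], [-0.0, -0.002, -1.0]] [ 6.24580184e-01 -9.99838608e-05  2.49498347e-01] [ 0.10551202  0.50828436 -0.23749595  1.50102707  0.12570012  1.14890899
 -0.15480663]
scene purple [[0.418, 0.167, 0.031], [0.448, 0.175, 0.087], [0.454, 0.199, 0.122]]
scene purple [[0.55, 0.383, 0.031], [0.573, 0.393, 0.085], [0.593, 0.407, 0.122]]
scene yellow [[0.37, 0.332, 0.033], [0.407, 0.34, 0.093], [0.414, 0.364, 0.122]]
scene top 67 [0.5206 0.2851 0.1204] ((521.343994140625, 284.03643798828125), (15.276496887207031, 46.28963088989258), 81.03889465332031)
scene hook 166
   -0.225 [ 0.5031 -0.2253  0.189 ] -0.2203
   -0.215 [ 0.503  -0.2153  0.1883] -0.2103
   -0.205 [ 0.5028 -0.2051  0.1843] -0.2002
   -0.195 [ 0.5026 -0.1949  0.1807] -0.19
   -0.185 [ 0.5028 -0.1854  0.1773] -0.1804
   -0.175 [ 0.5031 -0.1751  0.1818] -0.1702
   -0.165 [ 0.5025 -0.1648  0.1865] -0.1601
   -0.155 [ 0.5023 -0.1569  0.1897] -0.1534
side purple [[0.41, 0.173, 0.031], [0.43, 0.193, 0.087], [0.45, 0.206, 0.123]]
side purple [[0.545, 0.39, 0.032], [0.567, 0.402, 0.098], [0.588, 0.411, 0.124]]
side yellow [[0.367, 0.339, 0.031], [0.389, 0.357, 0.095], [0.411, 0.37, 0.123]]
side top 161 [0.519  0.2888 0.1217] ((519.3272094726562, 288.5912170410156), (14.11484146118164, 45.28499221801758), 84.79796600341797)
side hook 59
   -0.225 [ 0.4998 -0.2259  0.1898] -0.222
   -0.215 [ 0.499  -0.2134  0.1899] -0.2109
   -0.205 [ 0.4998 -0.2068  0.1872] -0.2012
   -0.195 [ 0.4992 -0.1942  0.1821] -0.1902
   -0.185 [ 0.4988 -0.1867  0.1796] -0.1842
   -0.175 [ 0.4975 -0.1759  0.1819] -0.1701
   -0.165 [ 0.4984 -0.163   0.1892] -0.1626
   -0.155 [ 0.4986 -0.1527  0.1907] -0.1511
   -0.145 [ 0.4979 -0.1495  0.1928] -0.1495
```

apply_moves(moves=[[1, [-0.13, 0.18, 0], -0.02], [1, [-0.26, 0.36, 0], -0.04], [1, [-0.39, 0.54, 0], -0.075], [1, [-0.52, 0.72, 0], -0.075], [1, [-0.52, 0.9, 0], -0.075]], squeeze=40)

```text
time_s: 0.52
eef_pos: [0.5179, 0.1761, 0.2503]
tool_rot: [[0.08, 0.997, -0.002], [0.997, -0.08, -0.002], [-0.002, -0.002, -1.0]]
wrist_force: [0.5, 0.8, -0.7]
grip_width: 0.0856
grasp_force: 0.0
```

apply_moves(moves=[[1, [0, 0.2, 0], 0], [1, [0, 0.4, 0], 0], [1, [0, 0.535, 0], 0], [1, [0, 0.535, 0], 0], [1, [0, 0.535, 0], 0]])

```text
time_s: 0.93
eef_pos: [0.5206, 0.2853, 0.2496]
tool_rot: [[0.075, 0.997, -0.001], [0.997, -0.075, 0.0], [-0.0, -0.001, -1.0]]
wrist_force: [-0.7, -0.7, 0.5]
grip_width: 0.0852
grasp_force: 0.0
```

Run:
```python
from station import *
import cv2,numpy as np
c=read_camera("wrist");cv2.imwrite("pics/w1.png",c["frame"])
R,t=np.array(c["R"]),np.array(c["t"])
for X in([.52,.287,.122],[.543,.285,.122],[.497,.289,.122]):
    p=R@X+t;r=np.hypot(p[0],p[1]);th=np.arctan2(r,p[2]);print(c["cx"]+c["fx"]*th*p[0]/r,c["cy"]+c["fy"]*th*p[1]/r)
# measure top plane from wrist range
v,u=np.mgrid[:400,:640];x=(u-c["cx"])/c["fx"];y=(v-c["cy"])/c["fy"];th=np.hypot(x,y)+1e-9;z=c["range_z"]
k=np.tan(th)/th*z;W=(np.stack([x*k,y*k,z],-1)-t)@R
m=(z>0)&(abs(W[...,2]-.122)<.005)&(abs(W[...,0]-.52)<.05)&(abs(W[...,1]-.287)<.04)
P=W[m];print(len(P),P.mean(0),cv2.minAreaRect((P[:,:2]*1000).astype(np.float32)))
```

```text
319.7566581581691 195.3701143268028
347.11870117567184 195.73381259983344
292.39708571708724 195.02369136252722
905 [0.51942069 0.28815492 0.12235535] ((519.3322143554688, 287.7000732421875), (13.51870346069336, 46.01433563232422), 85.8387222290039)
```

View pics/w1.png

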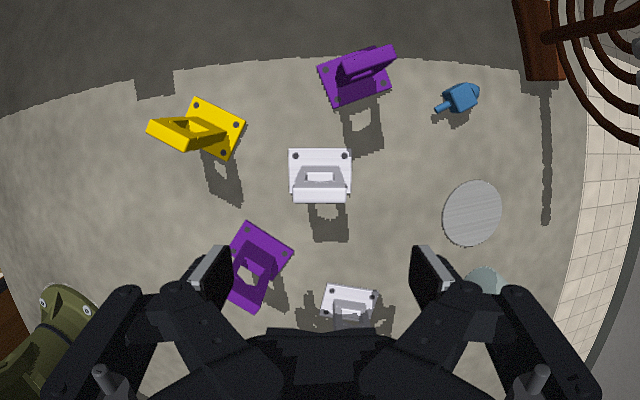

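The wrist view shows the tall bracket's lug top at (320,195), centred between the fingers. Its range gives centre (0.519, 0.288), height 0.122 and yaw about -4.2°, which agrees with the other views. The way down is clear.

apply_moves(moves=[[1, [0, 0, -0.2], 0], [1, [0, 0, -0.4], 0], [1, [0, 0, -0.55], 0], [1, [0, 0, -0.7], 0], [1, [0, 0, -0.775], 0]])

```text
time_s: 1.4
eef_pos: [0.5205, 0.2799, 0.0917]
tool_rot: [[0.081, 0.997, -0.004], [0.997, -0.081, -0.004], [-0.004, -0.004, -1.0]]
wrist_force: [-1.1, -0.2, -0.3]
grip_width: 0.0854
grasp_force: 0.0
```

apply_moves(moves=[[0.3, [0, 0, 0], 0], [0, [0, 0, 0], 0], [-0.3, [0, 0, 0], 0], [-0.5, [0, 0, 0], 0], [-0.5, [0, 0, 0], 0]])

```text
time_s: 1.82
eef_pos: [0.5219, 0.2833, 0.0968]
tool_rot: [[0.079, 0.997, 0.002], [0.997, -0.079, 0.001], [0.001, 0.002, -1.0]]
wrist_force: [-0.9, -0.7, 3.4]
grip_width: 0.0456
grasp_force: 44.4
```

apply_moves(moves=[[-0.6, [0, 0, 0], 0], [-0.6, [0, 0, 0.1], 0], [-0.6, [0, 0, 0.2], 0], [-0.6, [0, 0, 0.3], 0], [-0.6, [0, 0, 0.4], 0]], squeeze=60)

```text
time_s: 2.23
eef_pos: [0.5214, 0.2831, 0.1761]
tool_rot: [[0.078, 0.997, -0.0], [0.997, -0.078, -0.0], [-0.0, -0.0, -1.0]]
wrist_force: [0.4, -0.0, -4.7]
grip_width: 0.0454
grasp_force: 63.1
```

apply_moves(moves=[[-0.6, [0, 0, 0.1], 0], [-0.6, [0, 0, 0.2], 0], [-0.6, [0, 0, 0.3], 0], [-0.6, [0, 0, 0.35], 0], [-0.6, [0, 0, 0.35], 0]])

```text
time_s: 2.65
eef_pos: [0.5225, 0.2839, 0.2477]
tool_rot: [[0.079, 0.997, 0.004], [0.997, -0.079, 0.002], [0.002, 0.004, -1.0]]
wrist_force: [0.2, 0.4, -4.5]
grip_width: 0.0453
grasp_force: 63.2
```

apply_moves(moves=[[-0.6, [0, -0.1, 0], 0.02], [-0.6, [-0.02, -0.25, 0], 0.04], [-0.6, [-0.05, -0.4, 0], 0.06], [-0.6, [-0.08, -0.55, 0], 0.075], [-0.6, [-0.1, -0.7, 0], 0.075]])

```text
time_s: 3.07
eef_pos: [0.5001, 0.1417, 0.2437]
tool_rot: [[-0.001, 1.0, -0.002], [1.0, 0.001, -0.001], [-0.001, -0.002, -1.0]]
wrist_force: [-0.3, -0.0, -4.0]
grip_width: 0.0451
grasp_force: 63.1
```

apply_moves(moves=[[-0.6, [0, -0.15, 0], 0], [-0.6, [0, -0.35, 0], 0], [-0.6, [0, -0.55, 0], 0], [-0.6, [0, -0.75, 0], 0], [-0.6, [0, -0.9, 0], 0]])

```text
time_s: 3.48
eef_pos: [0.5003, -0.0407, 0.244]
tool_rot: [[0.003, 1.0, -0.002], [1.0, -0.003, -0.002], [-0.002, -0.002, -1.0]]
wrist_force: [0.7, -0.3, -4.1]
grip_width: 0.0453
grasp_force: 63.1
```

apply_moves(moves=[[-0.6, [0, -0.1, 0], 0], [-0.6, [0, -0.1, 0], 0], [-0.6, [0, -0.1, 0], 0], [-0.6, [0, -0.1, 0], 0]])

```text
time_s: 3.82
eef_pos: [0.5011, -0.0559, 0.2444]
tool_rot: [[-0.001, 1.0, -0.001], [1.0, 0.001, 0.001], [0.001, -0.001, -1.0]]
wrist_force: [0.4, 0.7, -4.1]
grip_width: 0.0452
grasp_force: 63.1
```

```bash
cat > m.py <<'E'
from station import *
import cv2,numpy as np,sys
from h import *
s=observe();e=s["eef_pos"];print(s["time_s"],e,s["wrist_force"],s["grip_width"])
ims=[]
for n in("scene","side"):
    c=read_camera(n);W=cloud(c);P=W.reshape(-1,3);hsv=cv2.cvtColor(c["frame"],cv2.COLOR_BGR2HSV)
    br=((hsv[...,1]<40)&(hsv[...,2]>100)).reshape(-1)
    z0=e[2]-.096
    f=P[(abs(P[:,0]-e[0])<.06)&(abs(P[:,1]-e[1])<.045)&(P[:,2]>z0-.012)&(P[:,2]<z0+.014)]
    if len(f):print(n,"foot",len(f),np.percentile(f,[1,99],axis=0).round(4).tolist(),cv2.minAreaRect((f[:,:2]*1000).astype(np.float32)))
    l=P[br&(abs(P[:,0]-e[0])<.03)&(abs(P[:,1]-e[1])<.02)&(P[:,2]>z0+.015)&(P[:,2]<z0+.07)]
    if len(l):print(n,"lug",len(l),np.percentile(l,[1,50,99],axis=0).round(4).tolist())
    q=P[(abs(P[:,0]-.501)<.01)&(P[:,1]>-.3)&(P[:,1]<-.14)&(P[:,2]>.12)&(P[:,2]<.2)]
    if len(q):print(n,"hook z at",[(y,np.median(q[abs(q[:,1]-y)<.006],0).round(4).tolist()) for y in(-.25,-.225,-.184,-.155) if (abs(q[:,1]-y)<.006).any()])
    u,v=px(c,[.505,(-.184+e[1])/2,.18]);u,v=int(u),int(v);a=c["frame"][max(0,v-75):v+75,max(0,u-80):u+80]
    ims.append(cv2.resize(a,(400,400*a.shape[0]//a.shape[1]),interpolation=cv2.INTER_CUBIC))
h=min(i.shape[0] for i in ims)
cv2.imwrite(sys.argv[1],np.hstack([i[:h] for i in ims]))
E
python3 m.py pics/m1.png
```

```text
3.8167 [ 0.50107546 -0.05585811  0.2443886 ] [ 0.36845892  0.72966357 -4.1449141 ] 0.04520600948302694
scene foot 554 [[0.464, -0.0811, 0.1479], [0.539, -0.026, 0.1602]] ((500.17071533203125, -53.07331085205078), (56.78485107421875, 80.13700103759766), 89.58895111083984)
scene lug 207 [[0.4776, -0.0604, 0.1642], [0.5227, -0.0564, 0.1937], [0.5258, -0.046, 0.2167]]
scene hook z at [(-0.25, [0.5028, -0.2501, 0.188]), (-0.225, [0.503, -0.2253, 0.1884]), (-0.184, [0.5028, -0.1847, 0.1781]), (-0.155, [0.502, -0.1576, 0.1894])]
side foot 420 [[0.4615, -0.0757, 0.1494], [0.5361, -0.0208, 0.1618]] ((498.5208740234375, -48.35939407348633), (77.33292388916016, 58.618770599365234), 3.7791907787323)
side lug 335 [[0.4772, -0.0546, 0.1644], [0.499, -0.0442, 0.1881], [0.5225, -0.0411, 0.2166]]
side hook z at [(-0.184, [0.5004, -0.1889, 0.1814])]
```

View pics/m1.png

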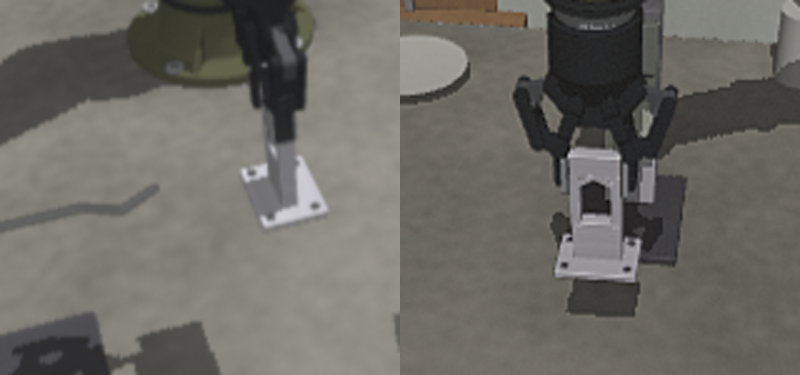

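The crops show the bracket held upright (scene (285,195), side (597,210)). The eye is open along the bar and within about 2 mm of it in x. The bracket centre sits about 5 mm toward +y of the TCP. I lower it and then thread it over the tip.

apply_moves(moves=[[-0.6, [0, 0, -0.1], 0], [-0.6, [0.005, 0, -0.185], 0], [-0.6, [0.005, -0.1, -0.185], 0], [-0.6, [0.005, -0.2, -0.185], 0], [-0.6, [0.005, -0.3, -0.185], 0]])

```text
time_s: 4.33
eef_pos: [0.5027, -0.1156, 0.2078]
tool_rot: [[-0.004, 1.0, -0.001], [1.0, 0.004, 0.001], [0.001, -0.001, -1.0]]
wrist_force: [1.5, -0.1, -5.2]
grip_width: 0.0453
grasp_force: 62.9
```

apply_moves(moves=[[-0.6, [0, -0.08, 0], 0], [-0.6, [0, -0.16, 0], 0], [-0.6, [0, -0.24, 0], 0], [-0.6, [0, -0.32, 0], 0], [-0.6, [0, -0.36, 0], 0]])

```text
time_s: 4.75
eef_pos: [0.5026, -0.1897, 0.2081]
tool_rot: [[0.0, 1.0, -0.0], [1.0, -0.0, -0.001], [-0.001, -0.0, -1.0]]
wrist_force: [0.2, 0.2, -4.6]
grip_width: 0.0453
grasp_force: 62.9
```

```bash
python3 m.py pics/m2.png
```

```text
4.75 [ 0.50263972 -0.18974962  0.20807958] [ 0.18001845  0.18538036 -4.57427489] 0.04531724419409603
scene foot 640 [[0.4652, -0.2141, 0.1111], [0.5407, -0.1593, 0.1244]] ((501.85040283203125, -186.5697479248047), (56.040313720703125, 79.56658935546875), 89.76311492919922)
scene lug 165 [[0.4971, -0.1969, 0.1275], [0.5245, -0.1866, 0.1565], [0.5278, -0.1731, 0.1814]]
scene hook z at [(-0.25, [0.5031, -0.2499, 0.1888]), (-0.225, [0.5028, -0.2255, 0.1879]), (-0.155, [0.5013, -0.1575, 0.1892])]
side foot 330 [[0.4631, -0.2113, 0.1126], [0.5378, -0.1561, 0.1255]] ((500.62567138671875, -184.2322998046875), (75.76921081542969, 56.59817886352539), 0.43485164642333984)
side lug 255 [[0.4788, -0.191, 0.1276], [0.5011, -0.1795, 0.1513], [0.5242, -0.1755, 0.1813]]
side hook z at [(-0.184, [0.5013, -0.1804, 0.1477]), (-0.155, [0.4992, -0.1558, 0.1902])]
```

View pics/m2.png

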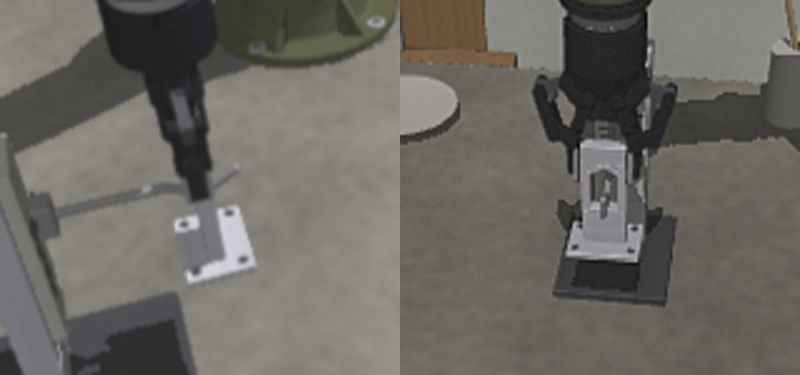

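The bar tip shows inside the eye (side crop (603,205)), and the hook is undisturbed. I lower slowly.

apply_moves(moves=[[-0.6, [0, 0, -0.04], 0], [-0.6, [0, 0, -0.08], 0], [-0.6, [0, 0, -0.12], 0], [-0.6, [0, 0, -0.15], 0], [-0.6, [0, 0, -0.15], 0]])

```text
time_s: 5.27
eef_pos: [0.5017, -0.1877, 0.1765]
tool_rot: [[-0.001, 1.0, -0.003], [1.0, 0.001, 0.001], [0.001, -0.003, -1.0]]
wrist_force: [-1.9, 0.2, -3.4]
grip_width: 0.0453
grasp_force: 63.0
```

apply_moves(moves=[[-0.6, [0, 0, -0.02], 0], [-0.6, [0, 0, -0.04], 0], [-0.6, [0, 0, -0.06], 0], [-0.6, [0, 0, -0.08], 0], [-0.6, [0, 0, -0.08], 0]])

```text
time_s: 5.68
eef_pos: [0.5024, -0.1885, 0.1618]
tool_rot: [[-0.0, 1.0, -0.0], [1.0, 0.0, 0.0], [0.0, -0.0, -1.0]]
wrist_force: [-2.4, 0.8, 0.0]
grip_width: 0.0454
grasp_force: 63.3
```

apply_moves(moves=[[-0.6, [0, 0, 0], 0], [-0.6, [0, 0, 0], 0], [-0.6, [0, 0, 0], 0], [-0.6, [0, 0, 0], 0]])

```text
time_s: 6.02
eef_pos: [0.5025, -0.1886, 0.1625]
tool_rot: [[-0.0, 1.0, -0.0], [1.0, 0.0, 0.0], [0.0, -0.0, -1.0]]
wrist_force: [-3.1, 2.0, -0.1]
grip_width: 0.0454
grasp_force: 63.4
```

apply_moves(moves=[[-0.6, [-0.005, 0.005, 0], 0], [-0.6, [-0.01, 0.01, 0], 0], [-0.6, [-0.01, 0.01, 0], 0], [-0.6, [-0.01, 0.01, 0], 0]])

```text
time_s: 6.35
eef_pos: [0.5008, -0.1875, 0.1626]
tool_rot: [[0.001, 1.0, 0.001], [1.0, -0.001, -0.001], [-0.001, 0.001, -1.0]]
wrist_force: [-0.7, -3.1, 0.4]
grip_width: 0.0456
grasp_force: 63.3
```

```bash
python3 m.py pics/m3.png
```

```text
6.35 [ 0.50080326 -0.18754322  0.1625837 ] [-0.74819852 -3.14879514  0.4019587 ] 0.04559741910085989
scene foot 613 [[0.4636, -0.2118, 0.0663], [0.5395, -0.157, 0.0773]] ((501.16796875, -184.30081176757812), (79.98613739013672, 55.588844299316406), 0.3795320987701416)
scene lug 141 [[0.4974, -0.1915, 0.0826], [0.5231, -0.1847, 0.109], [0.5261, -0.1775, 0.136]]
scene hook z at [(-0.25, [0.5029, -0.2501, 0.169]), (-0.225, [0.5029, -0.2249, 0.1694]), (-0.155, [0.5027, -0.1576, 0.1708])]
side foot 315 [[0.4617, -0.208, 0.0674], [0.536, -0.1523, 0.0794]] ((499.22308349609375, -180.91571044921875), (75.95157623291016, 58.851985931396484), 0.9360348582267761)
side lug 254 [[0.4771, -0.1874, 0.0834], [0.4999, -0.1765, 0.1068], [0.5222, -0.1723, 0.136]]
side hook z at [(-0.25, [0.5021, -0.2441, 0.1704]), (-0.225, [0.4994, -0.2235, 0.1707]), (-0.184, [0.4992, -0.1815, 0.1878]), (-0.155, [0.4984, -0.155, 0.1711])]
```

View pics/m3.png

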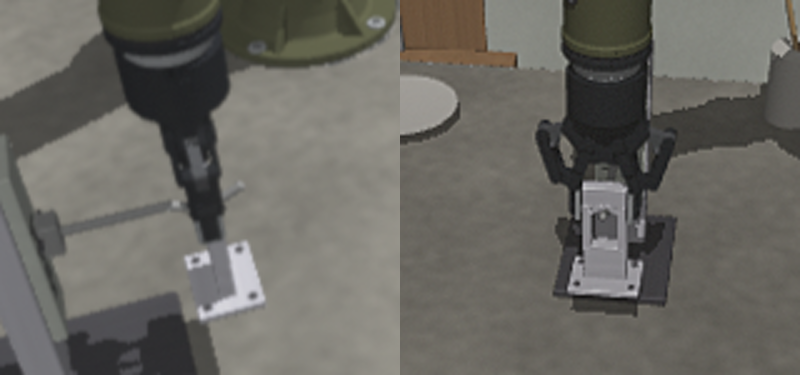

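The hook is about 19 mm down and carries the weight, with the bar tip at the eye's roof (side crop (603,213)). I release.

apply_moves(moves=[[-0.6, [0, -0.005, 0], 0], [-0.6, [0, -0.005, 0], 0], [0.1, [0, -0.005, 0], 0], [0.3, [0, -0.005, 0], 0], [0.6, [0, -0.005, 0], 0]], squeeze=20)

```text
time_s: 6.87
eef_pos: [0.5006, -0.187, 0.1622]
tool_rot: [[-0.001, 1.0, -0.0], [1.0, 0.001, 0.001], [0.001, -0.0, -1.0]]
wrist_force: [-0.1, -1.0, 1.0]
grip_width: 0.0663
grasp_force: 0.0
```

apply_moves(moves=[[1, [0, 0, 0], 0], [1, [0, 0, 0], 0], [1, [0, 0, 0], 0], [1, [0, 0, 0], 0], [1, [0, 0, 0], 0]])

```text
time_s: 7.28
eef_pos: [0.5005, -0.1876, 0.1623]
tool_rot: [[-0.0, 1.0, -0.0], [1.0, 0.0, 0.0], [0.0, -0.0, -1.0]]
wrist_force: [1.2, 0.3, -0.9]
grip_width: 0.0857
grasp_force: 0.0
```

apply_moves(moves=[[1, [0, 0, 0.1], 0], [1, [0, 0, 0.2], 0], [1, [0, 0, 0.35], 0], [1, [0, 0, 0.5], 0], [1, [0, 0, 0.6], 0]])

```text
time_s: 7.7
eef_pos: [0.501, -0.1877, 0.285]
tool_rot: [[0.0, 1.0, 0.002], [1.0, -0.0, -0.001], [-0.001, 0.002, -1.0]]
wrist_force: [0.5, 0.1, 0.2]
grip_width: 0.0853
grasp_force: 0.0
```

apply_moves(moves=[[1, [0, 0.1, 0], 0], [1, [0, 0.3, 0], 0], [1, [0, 0.5, 0], 0], [1, [0, 0.7, 0], 0], [1, [0, 0.7, 0], 0]])

```text
time_s: 8.12
eef_pos: [0.5004, -0.0384, 0.2828]
tool_rot: [[-0.011, 1.0, 0.001], [1.0, 0.011, 0.005], [0.005, 0.001, -1.0]]
wrist_force: [0.1, 0.2, 0.1]
grip_width: 0.0853
grasp_force: 0.0
```

apply_moves(moves=[[1, [0, 0, 0], 0], [1, [0, 0, 0], 0], [1, [0, 0, 0], 0], [1, [0, 0, 0], 0], [1, [0, 0, 0], 0]])

```text
time_s: 8.53
eef_pos: [0.5005, -0.049, 0.2821]
tool_rot: [[0.002, 1.0, -0.0], [1.0, -0.002, -0.0], [-0.0, -0.0, -1.0]]
wrist_force: [0.1, -0.4, 0.6]
grip_width: 0.0854
grasp_force: 0.0
```

```bash
cat > chk.py <<'E'
from station import *
from h import *
import sys
print(observe()["time_s"],observe()["wrist_force"])
ims=[]
for n in("scene","side"):
    c=read_camera(n);P=cloud(c).reshape(-1,3)
    q=P[(abs(P[:,0]-.501)<.05)&(abs(P[:,1]+.184)<.045)&(P[:,2]>.04)&(P[:,2]<.25)]
    f=q[q[:,2]<.083];t=q[q[:,2]>.16]
    print(n,"foot",cv2.minAreaRect((f[:,:2]*1000).astype(np.float32)),np.percentile(f[:,2],[1,99]),"upper",np.median(t,0),t[:,2].max())
    h=P[(abs(P[:,0]-.501)<.01)&(abs(P[:,1]+.25)<.01)&(P[:,2]>.12)&(P[:,2]<.2)];print("bar z",np.median(h[:,2]) if len(h) else None)
    u,v=map(int,px(c,[.505,-.184,.13]));ims.append(cv2.resize(c["frame"][v-75:v+75,u-80:u+80],(400,375),interpolation=cv2.INTER_CUBIC))
cv2.imwrite(sys.argv[1],np.hstack(ims))
E
python3 chk.py pics/f1.png
```

```text
8.5333 [ 0.12877631 -0.41365062  0.60599331]
scene foot ((498.4075927734375, -181.32557678222656), (77.55989074707031, 55.92172622680664), 0.956622838973999) [0.06524397 0.08060926] upper [ 0.50400254 -0.1867148   0.17244934] 0.18850868214806366
bar z 0.1697379852702657
side foot ((496.83966064453125, -175.88075256347656), (75.80662536621094, 57.481788635253906), 1.4914478063583374) [0.06789631 0.08235961] upper [ 0.49900037 -0.17756346  0.17566144] 0.18977743415426582
bar z 0.1710192067174541
```

View pics/f1.png

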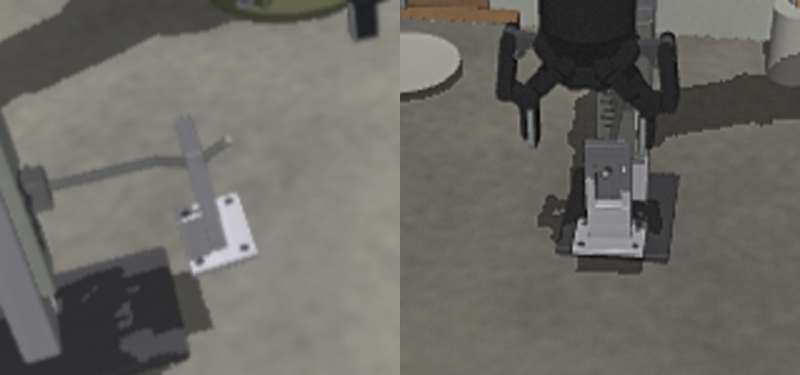

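It hangs by its eye, with the bar through it (side crop (606,172)) and the hook about 19 mm down. I let it settle and check that it is at rest.

apply_moves(moves=[[1, [0, 0, 0], 0], [1, [0, 0, 0], 0], [1, [0, 0, 0], 0], [1, [0, 0, 0], 0], [1, [0, 0, 0], 0]])

```text
time_s: 9.05
eef_pos: [0.5005, -0.0477, 0.2823]
tool_rot: [[0.0, 1.0, 0.0], [1.0, -0.0, 0.0], [0.0, 0.0, -1.0]]
wrist_force: [-0.1, -0.1, 0.1]
grip_width: 0.0854
grasp_force: 0.0
```

apply_moves(moves=[[1, [0, 0, 0], 0], [1, [0, 0, 0], 0], [1, [0, 0, 0], 0], [1, [0, 0, 0], 0], [1, [0, 0, 0], 0]])

```text
time_s: 9.47
eef_pos: [0.5005, -0.0476, 0.2823]
tool_rot: [[-0.0, 1.0, -0.0], [1.0, 0.0, 0.0], [0.0, -0.0, -1.0]]
wrist_force: [-0.1, -0.7, 0.6]
grip_width: 0.0856
grasp_force: 0.0
```

apply_moves(moves=[[1, [0, 0, 0], 0], [1, [0, 0, 0], 0], [1, [0, 0, 0], 0], [1, [0, 0, 0], 0], [1, [0, 0, 0], 0]])

```text
time_s: 9.88
eef_pos: [0.5005, -0.0477, 0.2823]
tool_rot: [[-0.0, 1.0, -0.0], [1.0, 0.0, 0.0], [0.0, -0.0, -1.0]]
wrist_force: [-0.2, -0.7, -0.1]
grip_width: 0.0854
grasp_force: 0.0
```

apply_moves(moves=[[1, [0, 0, 0], 0], [1, [0, 0, 0], 0], [1, [0, 0, 0], 0], [1, [0, 0, 0], 0], [1, [0, 0, 0], 0]])

```text
time_s: 10.3
eef_pos: [0.5005, -0.0477, 0.2823]
tool_rot: [[0.0, 1.0, -0.0], [1.0, -0.0, 0.0], [0.0, -0.0, -1.0]]
wrist_force: [0.2, -0.1, -1.0]
grip_width: 0.0855
grasp_force: 0.0
```

apply_moves(moves=[[1, [0, 0, 0], 0], [1, [0, 0, 0], 0], [1, [0, 0, 0], 0], [1, [0, 0, 0], 0], [1, [0, 0, 0], 0]])

```text
time_s: 10.72
eef_pos: [0.5005, -0.0476, 0.2823]
tool_rot: [[-0.0, 1.0, -0.0], [1.0, 0.0, -0.0], [-0.0, -0.0, -1.0]]
wrist_force: [0.7, -0.8, -0.5]
grip_width: 0.0854
grasp_force: 0.0
```

```bash
python3 chk.py pics/f2.png
python3 - <<'E'
from station import *
from h import *
r=[]
for i in range(24):
    c=read_camera("side");P=cloud(c).reshape(-1,3)
    f=P[(abs(P[:,0]-.501)<.05)&(abs(P[:,1]+.184)<.045)&(P[:,2]>.06)&(P[:,2]<.083)]
    r.append(f.mean(0)*1000)
print(observe()["time_s"],np.round(r,1).tolist())
E
```

```text
10.7167 [ 0.72425097 -0.82868579 -0.47990911]
scene foot ((498.68310546875, -181.01210021972656), (77.37171173095703, 55.889854431152344), 1.58853280544281) [0.06518351 0.07979005] upper [ 0.50377364 -0.18681037  0.17200882] 0.1887218148543976
bar z 0.16914092608814635
side foot ((496.71551513671875, -178.00021362304688), (76.18232727050781, 59.81818771362305), 3.023193836212158) [0.06706535 0.08198454] upper [ 0.49922977 -0.17725368  0.17613124] 0.19050688173188082
bar z 0.17108256749896325
12.0167 [[495.3, -168.0, 74.1], [495.6, -167.9, 74.1], [495.4, -168.1, 74.0], [495.3, -168.0, 74.0], [495.3, -168.3, 73.9], [495.3, -168.0, 74.1], [495.6, -168.0, 74.1], [495.5, -167.9, 73.9], [495.5, -167.8, 74.0], [495.5, -168.0, 74.0], [495.3, -167.9, 74.0], [495.4, -168.1, 74.0], [495.6, -168.0, 73.8], [495.2, -168.1, 74.0], [495.5, -167.8, 74.0], [495.4, -168.0, 74.1], [495.4, -167.9, 74.1], [495.4, -167.8, 74.1], [495.5, -168.1, 74.0], [495.4, -168.0, 73.9], [495.6, -167.9, 74.1], [495.4, -168.1, 74.0], [495.4, -168.0, 73.9], [495.4, -168.2, 74.0]]
```

```bash
python3 -c "
from station import *
print(finish_job())"
```

```text
the job is handed in; nothing more can be done
None
```

The tall bracket hangs still by its eye in the hook's dip, with the hook drawn down about 19 mm and the arm clear; I never reached for the short bracket, and handed the job in after about 12 s without getting a verdict back.

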